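# Sort a mixed lot back into its card trays

### The arm

A 6-joint arm with a two-finger parallel gripper is mounted at the origin on a cart in front of the work surface, level with it; the furniture and walls round the work are solid. World frame = base frame: x ahead of the robot, y to its left, z up, the work surface at z = 0. Lengths are in mm, angles in degrees, forces in N, time in s.
With the tool pointing down it reaches from about 350 to 850 mm from the base axis. Payload 8.1 kg.
Tool frame: the origin (TCP) lies midway between the tips of the shut fingers; the grasp point (between the pads) lies 19 mm behind it; z points along the fingers, y is the line along which they close (so a half turn about z gives the same grasp; the last joint's range is limited). The gripper opens to 85 mm and grips with 20 to 120 N. Pads are 22 mm wide; open, the fingers measure 114 mm over their backs; the gripper's body (76 mm by 85 mm) begins 54 mm behind the grasp point. The pads swing forward as they close: fully open they stand 13 mm farther back than shut.
Start: joints at [-72.273, 7.471, 85.268, -0, 87.261, -4.893], TCP at [230.794, -553.841, 231.292] pointing down, gripper open.
Joint ranges: [-169.43, 169.43], [-51.17, 129.36], [1.28, 143.12], [-76.62, 256.62], [0, 156.53], [-152.29, 152.29]. Speed limits (degrees/s): [136.94, 136.94, 159.86, 180, 180, 180].

### API

Orientations are given as [roll, pitch, yaw] about the fixed x, y, z axes, in that order (R = Rz(yaw) Ry(pitch) Rx(roll)).
In Python, from bench import r gives the robot as it stands. The module is installed in compiled form; this text tells all that it offers.
- The arm moves only by the tool jog_arm, never from a script. Its argument "rows" is a list of rows, each a list of 2 entries, a list of its own where there are three numbers: the shift along the tool's x, y, z in mm, then the turn, a rotation vector about the tool's x, y, z in rad. A call has 1 to 10 rows; each row is the pose to reach, as a shift and turn from the pose commanded when the call began, along the tool's axes at that moment; what a row does not reach only later rows make up. A row lasts 1/10 s, in which the tool goes at most 50 mm and 8.59 degrees, less where a joint would pass 70% of its speed; a pose out of reach is approached as far as the arm can. A call with a gripper value outside its range is refused whole. "grip" is the finger opening in mm, from 0 to 85.4, set as the call begins (left out, the last holds). The fingers move at their own pace and stop on an object; "force" is the grip in N (left out, the last holds). Time passes only in rows, so rows that repeat a pose let the fingers close. It gives the time, the measured TCP pose, the force, the opening and the grip force at its end, in the units of the state.
- r.sense(): the state, without advancing time (a new reading comes with each control period).
- r.snapshot(name): name is "scene" or "top" or "wrist"; returns (picture, depth): 384x512x3 uint8, blue, green, red; 384x512 float32, mm along the optical axis (not along the pixel's ray), 0 where there is no reading.
- r.camera_params(name): a dict with "fx", "fy", "cx", "cy" (pixels), "pose" (4x4, takes a point from camera to world coordinates); the wrist camera has in their place "tool_from_camera" (4x4, takes a point from camera to tool coordinates, whose origin is the TCP and whose axes are the flange's). Camera axes: x right, y down, z forward; pixel columns grow to the right and rows downward; lengths in mm; the calibration is good to about 2 mm. The wrist camera is an equidistant fisheye: a pixel r from the principal point sees the ray r / f radians off the axis. A picture is of the moment at which its call begins: read the wrist's pose just before it. camera_params takes no time and is no camera call.
- r.hand_in(): hands the job in; it is judged then, once.
The state is a dict: "time": time; "joint_pos": joint angles; "qd": joint speeds; "joint_efforts": joint torques, N m; "tool_pos": TCP position; "tcp_rot": TCP orientation; "ft_force": force on the tool from outside, world axes, zero at the start; "wrist_torque": the same for the moment, N m; "finger_gap": finger opening in mm; "grip_force": force on a finger pad.
Only numpy, scipy, OpenCV 4.12 (cv2) and the standard library are available. Lean on these libraries where they do the work, as an engineer would, in place of code of your own. Each camera call takes 0.05 s, during which the arm holds its last target. There are 200 camera calls.

### The job

Sort the loose tan-handled fork, the silver spoon and the two ball-shaped stoppers, which lie on the table right in front of you between the trays, into the three card trays: each goes with its own kind, which the one piece already in each tray shows (forks with forks and spoons with spoons, whatever their handles). Lay the fork and the spoon flat on the tray floor beside the piece already there and lengthwise in the tray, stand both stoppers upright on the floor of theirs, and set everything down rather than dropping it. Leave the pieces that are already in the trays where they are.

Things in the scene. Friction and masses are not known exactly. Their poses are not given: they have to be found in the camera images.
- fork_tray: open brown card tray with a flat floor, fixed to the table, 125 x 200 mm outside and 43 mm high, walls and floor 2 mm thick (inside 120 x 196 mm). All three trays look alike; this is the one in which a small fork already lies. Origin: centre of its underside; x across its 125 mm width, y along its 200 mm length, z up
- spoon_tray: open brown card tray with a flat floor, fixed to the table, 125 x 200 mm outside and 43 mm high, walls and floor 2 mm thick (inside 120 x 196 mm). All three trays look alike; this is the one in which a spoon already lies. Origin: centre of its underside; x across its 125 mm width, y along its 200 mm length, z up
- stopper_tray: open brown card tray with a flat floor, fixed to the table, 125 x 200 mm outside and 43 mm high, walls and floor 2 mm thick (inside 120 x 196 mm). All three trays look alike; this is the one in which a ball stopper already stands. Origin: centre of its underside; x across its 125 mm width, y along its 200 mm length, z up
- sample_fork: the fork already in the fork tray: small, pearl-white handle, 115 x 17 x 10 mm, lying lengthwise close to the tray's -x long wall, about 42 mm from the tray's middle line; to be left alone; origin: middle of its length, at its underside; x runs along it from the handle end to the tines, z up. The handle is 10 mm wide and 6 mm thick where it is gripped, at the middle; lies flat
- sample_spoon: the spoon already in the spoon tray: tan bone handle, 136 x 30 x 11 mm, lying lengthwise close to the tray's -x long wall, about 42 mm from the tray's middle line; to be left alone; origin: middle of its length, at its underside; x runs along it from the handle end to the bowl, z up. The handle is 10 mm wide and 6 mm thick where it is gripped, at the middle; lies flat
- sample_stopper: the stopper already in the stopper tray, in the corner at the tray's -x, +y (about 30 mm and 65 mm from the tray's centre), fixed to its floor; round ball knob on a small foot (a bottle stopper) of plain grey frosted look, 33 mm across and 45 mm high, standing upright. Origin: centre of its underside, z up; the ball is widest (33 mm) about 29 mm above the origin
- fork: the loose fork to be sorted: tan bone handle, 152 x 21 x 10 mm, lying on the table; origin: middle of its length, at its underside; x runs along it from the handle end to the tines, z up. The handle is 10 mm wide and 6 mm thick where it is gripped, at the middle; lies flat
- spoon: the loose spoon to be sorted: all silver metal, 125 x 28 x 10 mm, lying on the table; origin: middle of its length, at its underside; x runs along it from the handle end to the bowl, z up. The handle is 8 mm wide and 6 mm thick where it is gripped, at the middle; lies flat
- stopper_a: loose stopper to be sorted, standing on the table: round ball knob on a small foot (a bottle stopper) of plain grey frosted look, 33 mm across and 45 mm high, standing upright. Origin: centre of its underside, z up; the ball is widest (33 mm) about 29 mm above the origin
- stopper_b: loose stopper to be sorted, standing on the table, like the other: round ball knob on a small foot (a bottle stopper) of plain grey frosted look, 33 mm across and 45 mm high, standing upright. Origin: centre of its underside, z up; the ball is widest (33 mm) about 29 mm above the origin
Not all that is in view belongs to the job. What is shaped like the stopper_a but orange is not meant.

How it is judged (in metres and radians):
At the end, for the whole second after the job is handed in: Fork and spoon lie flat in the tray of their kind, within 20 degrees of its length, not on the other piece; both stoppers stand upright on the floor of the stopper tray; the fork and spoon that were in the trays lie within 30 mm of where they were; all is at rest (x of fork in the frame of fork_tray between -0.055 and 0.055 m and y of fork in the frame of fork_tray between -0.03 and 0.03 m and z of fork in the frame of fork_tray between -0.004 and 0.009 m and angle between each of fork, spoon, stopper_a, stopper_b, sample_fork, sample_spoon's own z axis and vertical below 0.15 rad and linear speed of each of fork, spoon, stopper_a, stopper_b, sample_fork, sample_spoon below 0.02 m/s and angle between the x axis of fork and the y axis of fork_tray, either way round below 0.35 rad and x of spoon in the frame of spoon_tray between -0.055 and 0.055 m and y of spoon in the frame of spoon_tray between -0.042 and 0.042 m and z of spoon in the frame of spoon_tray between -0.004 and 0.009 m and angle between the x axis of spoon and the y axis of spoon_tray, either way round below 0.35 rad and x of stopper_a in the frame of stopper_tray between -0.05 and 0.05 m and y of stopper_a in the frame of stopper_tray between -0.086 and 0.086 m and z of stopper_a in the frame of stopper_tray between -0.004 and 0.009 m and x of stopper_b in the frame of stopper_tray between -0.05 and 0.05 m and y of stopper_b in the frame of stopper_tray between -0.086 and 0.086 m and z of stopper_b in the frame of stopper_tray between -0.004 and 0.009 m and x of sample_fork in the frame of fork_tray between -0.06 and 0.06 m and y of sample_fork in the frame of fork_tray between -0.05 and 0.05 m and z of sample_fork in the frame of fork_tray between -0.004 and 0.009 m and distance of each of sample_fork, sample_spoon from where it was at the start of the episode below 0.03 m and x of sample_spoon in the frame of spoon_tray between -0.06 and 0.06 m and y of sample_spoon in the frame of spoon_tray between -0.042 and 0.042 m and z of sample_spoon in the frame of spoon_tray between -0.004 and 0.009 m); the robot touches nothing.
It fails at once if the fork is dropped from more than about 4 cm or thrown (linear speed of fork above 0.9 m/s and contact force between fork and the fingers below 0.05 N).
It fails at once if the spoon is dropped from more than about 4 cm or thrown (linear speed of spoon above 0.9 m/s and contact force between spoon and the fingers below 0.05 N).
It fails at once if the stopper is dropped from more than about 4 cm or thrown (linear speed of stopper_a above 0.9 m/s and contact force between stopper_a and the fingers below 0.05 N).
It fails at once if the other stopper is dropped from more than about 4 cm or thrown (linear speed of stopper_b above 0.9 m/s and contact force between stopper_b and the fingers below 0.05 N).
It also fails if it takes over 136 s, if anything falls off the work surface, if the arm or the gripper's body presses on something with over 40 N, if the wrist force passes 120 N, or if a joint passes its speed limit or range.

## Working session

There is one attempt and no reset: what is moved stays moved. The work goes in short steps, Python scripts to look and compute and a tool call to move; the robot and the scene stay as the last step left them, time stands still between calls to the robot, and variables do not carry over. Pictures are saved under pics/ and viewed, at most 14 in all, crops included, and the job is handed in when it is done.

Besides the shell and the picture viewer there is one more tool, called in YAML: its name, and indented under it one key for each argument. jog_arm: Moves the arm, as the interface text tells. Its arguments: {"type":"object","properties":{"rows":{"type":"array"},"grip":{"type":"number"},"force":{"type":"number"}},"required":["rows"]}

```bash
mkdir -p pics; python3 - <<'E'
from bench import r
import cv2,numpy as np
print(r.sense())
for n in("scene","top"):
    p,d=r.snapshot(n); cv2.imwrite(f"pics/{n}0.png",p); np.save(f"{n}0.npy",d)
    print(n,r.camera_params(n))
print(r.camera_params("wrist"))
E
```

```text
{'time': 0.0, 'joint_pos': array([-7.22720885e+01,  7.51578635e+00,  8.53297037e+01, -2.15531888e-03,
        8.72615345e+01, -4.89048903e+00]), 'qd': array([ 0.045623  , -0.09272941, -0.02001535, -0.14268924, -0.05628692,
       -0.03095564]), 'joint_efforts': array([-4.03447684e-04, -5.69404364e+01, -5.00553453e+01, -2.29592606e-04,
        1.48297870e-02, -2.14115829e-05]), 'tool_pos': array([ 230.61844233, -553.30847235,  230.23329567]), 'tcp_rot': array([-1.79893182e+02, -6.97917664e-03,  2.26184990e+01]), 'ft_force': array([ 0.09640891, -1.29395386,  0.38724301]), 'wrist_torque': array([0.00854899, 0.02364439, 0.03326109]), 'grip_force': 0.0, 'finger_gap': 85.42589516319103}
scene {'fx': 494.02273322868785, 'fy': 494.02273322868785, 'cx': 255.78347481858628, 'cy': 191.316571585003, 'pose': array([[-6.20398035e-01, -3.04082501e-01,  7.22938525e-01,
        -6.80315133e+02],
       [-7.84285501e-01,  2.38668919e-01, -5.72654696e-01,
         9.13491282e+02],
       [ 1.59131571e-03, -9.22264051e-01, -3.86557224e-01,
         6.40429759e+02],
       [ 0.00000000e+00,  0.00000000e+
[... 269 characters left out ...]
-01,  1.60675245e-02, -1.61732294e-02,
         1.88241489e+01],
       [ 1.51539779e-02, -6.16501333e-02, -9.97982774e-01,
         1.30804192e+03],
       [ 0.00000000e+00,  0.00000000e+00,  0.00000000e+00,
         1.00000000e+00]])}
{'fx': 297.3186396354542, 'fy': 297.3186396354542, 'cx': 251.5015520849657, 'cy': 193.57353799385254, 'tool_from_camera': array([[-5.27250221e-04, -9.52117199e-01, -3.05732825e-01,
         7.80553782e+01],
       [ 9.99999768e-01, -3.70236197e-04, -5.71550822e-04,
        -1.23278503e-01],
       [ 4.30990010e-04, -3.05733056e-01,  9.52117174e-01,
        -1.42208982e+02],
       [ 0.00000000e+00,  0.00000000e+00,  0.00000000e+00,
         1.00000000e+00]])}
```

View pics/top0.png

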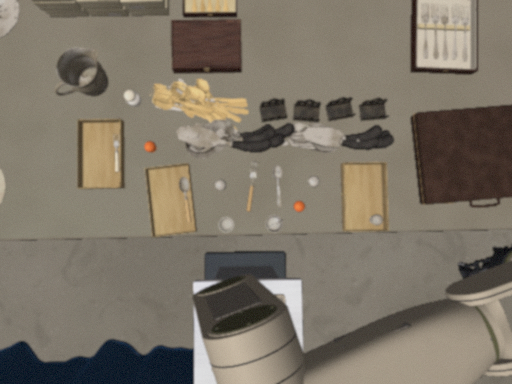

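View pics/scene0.png

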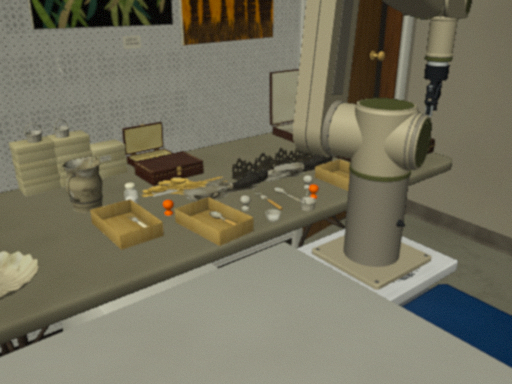

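Overview: trays at about (101,154), (171,200) and (364,197); loose fork at (252,187) and spoon at (278,187). Grey round items are at (220,185), (313,182), (227,224) and (275,224), so I'll zoom in to tell them apart.

```bash
cat > h.py <<'E'
import numpy as np,cv2
from bench import r
def ray(n,uv,z):
    c=r.camera_params(n);P=c["pose"]
    d=P[:3,:3]@np.array([(uv[0]-c["cx"])/c["fx"],(uv[1]-c["cy"])/c["fy"],1])
    o=P[:3,3];return o+d*(z-o[2])/d[2]
E
python3 - <<'E'
import cv2,numpy as np
from h import *
p=cv2.imread("pics/top0.png");d=np.load("top0.npy")
a=cv2.resize(p[110:245,70:210],None,fx=4,fy=4,interpolation=cv2.INTER_CUBIC)
b=cv2.resize(p[150:240,205:395],None,fx=4.2,fy=4.2,interpolation=cv2.INTER_CUBIC)
cv2.imwrite("pics/a.png",a);cv2.imwrite("pics/b.png",b)
c=r.camera_params("top")
for u,v in [(220,185),(313,182),(227,224),(275,224),(376,219),(299,206),(150,146)]:
    q=d[v-6:v+7,u-6:u+7];m=q[q>0].min()
    z=(c["pose"]@np.array([(u-c["cx"])/c["fx"]*m,(v-c["cy"])/c["fy"]*m,m,1]))
    print(u,v,z[:3].round(),(q>0).mean())
E
```

```text
220 185 [427.  76.  49.] 1.0
313 182 [ 431. -192.   48.] 0.9940828402366864
227 224 [315.  58.  27.] 0.9940828402366864
275 224 [313. -79.  61.] 1.0
376 219 [ 322. -370.   50.] 1.0
299 206 [ 363. -150.   47.] 0.9881656804733728
150 146 [542. 275.  49.] 1.0
```

View pics/a.png

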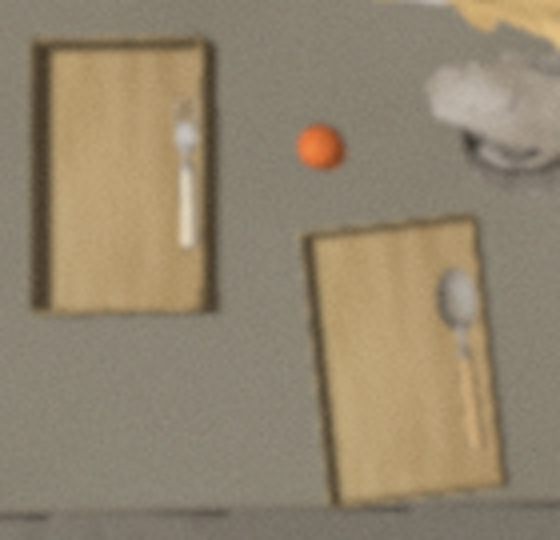

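View pics/b.png

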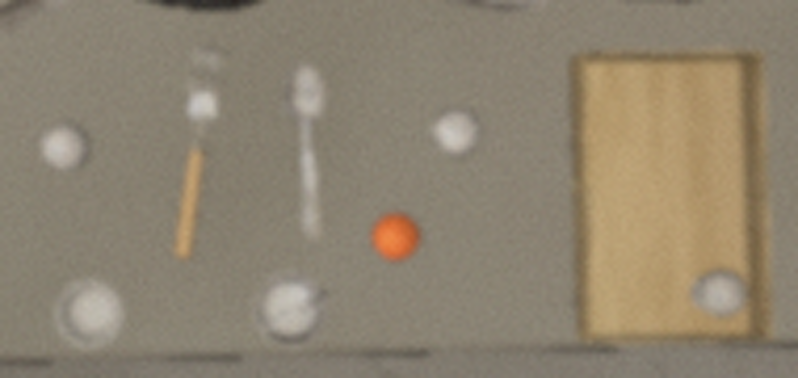

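Fork is in the left tray, spoon in the middle tray, stopper in the right tray. The two loose stoppers are at (220,185) and (313,182); the wider ones near the table edge are glassware decoys. Now computing positions.

```bash
python3 - <<'E'
from h import *
A=lambda x,y:(70+(x+.5)/4-.5,110+(y+.5)/4-.5); B=lambda x,y:(205+(x+.5)/4.2-.5,150+(y+.5)/4.2-.5)
f=lambda l,p,z:print(l,ray("top",p,z).round(1)[:2])
for l,q in dict(forktray=[(33,40),(210,40),(215,311),(32,311)],spoontray=[(306,236),(474,216),(504,484),(336,504)]).items():
    for x in q:f(l,A(*x),43)
for x in [(573,55),(761,55),(767,337),(585,337)]:f("stoptray",B(*x),43)
for n,q,z in [("fork",[(207,52),(183,257),(202,106),(197,150)],4),("spoon",[(308,66),(314,238)],4),("stL",[(64,147)],29),("stR",[(456,132)],29),("samp",[(720,292)],29),("orange",[(396,237)],29),("glass",[(92,312),(290,310)],20)]:
    for x in q:f(n,B(*x),z)
for n,q in [("sfork",[(183,100),(187,247)]),("sspoon",[(458,268),(478,450)])]:
    for x in q:f(n,A(*x),6)
E
```

```text
forktray [623.1 483.7]
forktray [621.3 356.3]
forktray [424.9 352.7]
forktray [427.1 483.1]
spoontray [477.9 287.5]
spoontray [490.5 166.8]
spoontray [297.9 147.1]
spoontray [285.8 266.8]
stoptray [ 486.3 -275.7]
stoptray [ 484.2 -406.1]
stoptray [ 290.3 -403.1]
stoptray [ 292.5 -278. ]
fork [496.3 -24.3]
fork [351.5  -4.8]
fork [458.  -20.1]
fork [426.9 -16. ]
spoon [485.3 -95.8]
spoon [363.3 -97.4]
stL [429.1  76.8]
stR [ 435.2 -195.7]
samp [ 321.1 -376.2]
orange [ 363.  -152.1]
glass [314.6  59.3]
glass [313.6 -78.2]
sfork [584.2 386.2]
sfork [474.6 383.1]
sspoon [455.8 183.3]
sspoon [321.3 169.7]
```

```bash
cat >> h.py <<'E'
from scipy.spatial.transform import Rotation as Rn
def tool():
    s=r.sense();T=np.eye(4);T[:3,:3]=Rn.from_euler("xyz",s["tcp_rot"],degrees=True).as_matrix();T[:3,3]=s["tool_pos"];return T
def go(x,y,z,yaw):
    T=tool();G=Rn.from_euler("xyz",[180,0,yaw],degrees=True).as_matrix()
    print("shift",(T[:3,:3].T@(np.array([x,y,z])-T[:3,3])).round(1),"turn",Rn.from_matrix(T[:3,:3].T@G).as_rotvec().round(3))
def wsnap(name):
    T=tool();p,d=r.snapshot("wrist");cv2.imwrite(f"pics/{name}.png",p);np.save("wT.npy",T);return p
def wray(uv,z,T=None):
    T=np.load("wT.npy") if T is None else T
    c=r.camera_params("wrist");v=np.array([uv[0]-c["cx"],uv[1]-c["cy"]])/c["fx"];a=np.hypot(*v)+1e-9
    P=T@c["tool_from_camera"];d=P[:3,:3]@np.array([*(v/a*np.sin(a)),np.cos(a)]);o=P[:3,3]
    return (o+d*(z-o[2])/d[2]).round(1)
def wpix(X,T=None):
    T=np.load("wT.npy") if T is None else T
    c=r.camera_params("wrist");q=np.linalg.inv(T@c["tool_from_camera"])@np.array([*X,1])
    a=np.arctan2(np.hypot(q[0],q[1]),q[2]);k=np.hypot(q[0],q[1])
    return (c["cx"]+c["fx"]*a*q[0]/k,c["cy"]+c["fx"]*a*q[1]/k)
E
python3 -c "
from h import *
go(420,-196,150,0)"
```

```text
shift [ 312.2 -256.9   80.8] turn [-0.002  0.     0.395]
```

jog_arm:
  rows:
    - [[312, -257, 81], [0, 0, 0.395]]
    - [[312, -257, 81], [0, 0, 0.395]]
    - [[312, -257, 81], [0, 0, 0.395]]
    - [[312, -257, 81], [0, 0, 0.395]]
    - [[312, -257, 81], [0, 0, 0.395]]
    - [[312, -257, 81], [0, 0, 0.395]]
    - [[312, -257, 81], [0, 0, 0.395]]
    - [[312, -257, 81], [0, 0, 0.395]]
    - [[312, -257, 81], [0, 0, 0.395]]
    - [[312, -257, 81], [0, 0, 0.395]]
  grip: 85
  force: 25

```text
time: 1.1
tool_pos: [420.0, -194.7, 149.5]
tcp_rot: [-179.9, 0.1, 0.2]
ft_force: [0.7, -0.0, -0.2]
finger_gap: 85.1
grip_force: 0.0
```

```bash
python3 -c "
from h import *
p=wsnap('w1');print(tool()[:3,3]);print([wpix(q) for q in [(435,-196,29),(424,-15,4),(424,-97,4)]])"
```

```text
[ 419.81139142 -196.27231918  150.00036363]
[(np.float64(253.22954200715145), np.float64(171.04107751610482)), (np.float64(89.85964909398939), np.float64(177.13785329206158)), (np.float64(157.20827245331702), np.float64(176.17307999445475))]
```

View pics/w1.png

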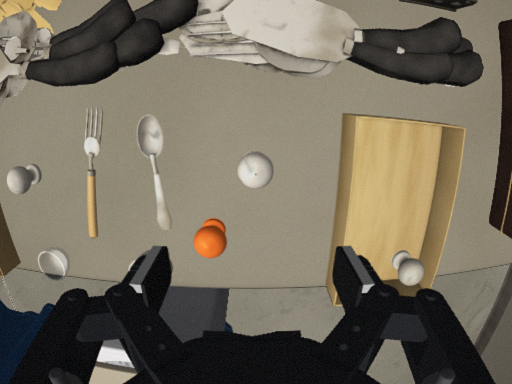

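The wrist view is clear: near stopper at (255,170), other at (19,180), fork (94,108)–(93,237), spoon (149,115)–(166,229), orange stopper at (210,240), stopper tray at right with its sample at (409,271).

```bash
python3 -c "
from h import *
for n,q,z in [('stR',(255,170),29),('stL',(19,180),29),('f',(94,108),4),('f',(93,237),4),('s',(149,115),4),('s',(166,229),4),('tray floor',(359,117),2),('trayfloor',(443,126),2),('rim',(345,114),43),('rim',(465,127),43),('rim',(332,305),43),('samp',(409,271),29)]: print(n,wray(q,z))
go(435,-196,70,0);go(435,-196,10,0)"
```

```text
stR [ 436.  -197.6   29. ]
stL [429.1  75.1  29. ]
f [499.3 -28.8   4. ]
f [350.1  -4.7   4. ]
s [487.3 -92.2   4. ]
s [ 364.4 -101.     4. ]
tray floor [ 486.1 -302.4    2. ]
trayfloor [ 485.1 -408.7    2. ]
rim [ 489.7 -274.1   43. ]
rim [ 488.8 -408.1   43. ]
rim [ 290.9 -282.5   43. ]
samp [ 319.5 -378.    29. ]
shift [15.3 -0.2 80. ] turn [0.    0.001 0.002]
shift [ 15.3  -0.2 140. ] turn [0.    0.001 0.002]
```

jog_arm:
  rows:
    - [[16, 1, 45], [0, 0, 0]]
    - [[16, 1, 90], [0, 0, 0]]
    - [[16, 1, 120], [0, 0, 0]]
    - [[16, 1, 140], [0, 0, 0]]
    - [[16, 1, 140], [0, 0, 0]]
    - [[16, 1, 140], [0, 0, 0]]

```text
time: 1.75
tool_pos: [435.6, -199.0, 10.9]
tcp_rot: [180.0, 0.0, -0.1]
ft_force: [-0.2, -0.1, 0.9]
finger_gap: 85.1
grip_force: 0.0
```

jog_arm:
  rows:
    - [[0, 0, 0], [0, 0, 0]]
    - [[0, 0, 0], [0, 0, 0]]
    - [[0, 0, 0], [0, 0, 0]]
    - [[0, 0, 0], [0, 0, 0]]
    - [[0, 0, 0], [0, 0, 0]]
    - [[0, 0, 0], [0, 0, 0]]
    - [[0, 0, 0], [0, 0, 0]]
    - [[0, 0, 0], [0, 0, 0]]
    - [[0, 0, 0], [0, 0, 0]]
    - [[0, 0, 0], [0, 0, 0]]
  grip: 20

```text
time: 2.75
tool_pos: [436.7, -198.0, 11.2]
tcp_rot: [179.9, -0.1, 0.0]
ft_force: [-0.7, -0.6, 6.9]
finger_gap: 30.3
grip_force: 24.6
```

```bash
python3 -c "
from h import *
go(435,-196,110,0);go(420,-325,110,0);go(420,-325,12,0)"
```

```text
shift [ -1.6  -1.9 -98.8] turn [ 0.001 -0.001  0.   ]
shift [-16.6 127.1 -98.7] turn [ 0.001 -0.001  0.   ]
shift [-16.7 127.   -0.7] turn [ 0.001 -0.001  0.   ]
```

jog_arm:
  rows:
    - [[0, 0, -10], [0, 0, 0]]
    - [[0, 0, -25], [0, 0, 0]]
    - [[0, 0, -45], [0, 0, 0]]
    - [[0, 0, -65], [0, 0, 0]]
    - [[0, 0, -85], [0, 0, 0]]
    - [[0, 0, -85], [0, 0, 0]]

```text
time: 3.35
tool_pos: [437.8, -198.6, 98.8]
tcp_rot: [179.8, -0.3, -0.0]
ft_force: [0.2, -1.2, 0.8]
finger_gap: 30.3
grip_force: 24.9
```

```bash
python3 -c "
from h import *
go(445,-336,97,0);wsnap('w2')"
```

```text
shift [  7.2 137.4   2.2] turn [ 0.003 -0.005 -0.   ]
```

View pics/w2.png

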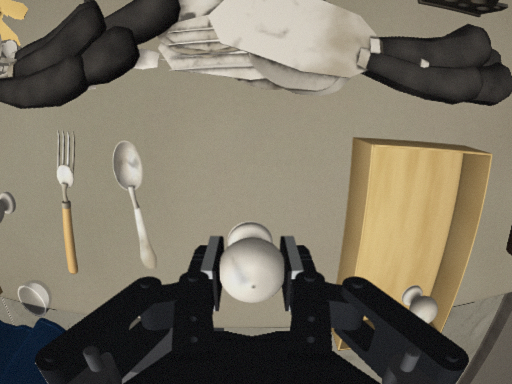

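Stopper held at (252,268), foot seen at (249,235), roughly upright. Carrying it into the tray.

jog_arm:
  rows:
    - [[1, 20, 2], [0, 0, 0]]
    - [[3, 50, 2], [0, 0, 0]]
    - [[5, 85, 2], [0, 0, 0]]
    - [[7, 115, 2], [0, 0, 0]]
    - [[7, 137, 2], [0, 0, 0]]
    - [[7, 137, 2], [0, 0, 0]]
    - [[7, 137, 22], [0, 0, 0]]
    - [[7, 137, 47], [0, 0, 0]]
    - [[7, 137, 67], [0, 0, 0]]
    - [[7, 137, 67], [0, 0, 0]]

```text
time: 4.4
tool_pos: [440.0, -331.2, 23.8]
tcp_rot: [-179.7, 0.3, 0.0]
ft_force: [-0.5, -0.1, 0.2]
finger_gap: 30.1
grip_force: 24.9
```

```bash
python3 -c "
from h import *
go(445,-336,14,0)"
```

```text
shift [5.  4.9 9.7] turn [-0.006  0.006  0.   ]
```

jog_arm:
  rows:
    - [[0, 0, 0], [0, 0, 0]]
    - [[0, 0, 0], [0, 0, 0]]

```text
time: 4.6
tool_pos: [443.6, -334.8, 29.4]
tcp_rot: [179.9, -0.1, 0.0]
ft_force: [0.3, -0.2, -0.8]
finger_gap: 30.2
grip_force: 25.0
```

```bash
python3 -c "
from h import *
for i in range(3):go(445,-336,13.5,0);r.snapshot('top');print(r.sense()['ft_force'])"
```

```text
shift [ 1.4  1.2 15.9] turn [ 0.001 -0.001  0.   ]
[ 0.87621783 -0.74124792 -0.83767111]
shift [ 1.1  0.8 16.3] turn [ 0.002 -0.002  0.   ]
[ 0.17772912  0.5332492  -1.08751985]
shift [ 1.1  0.8 16.3] turn [ 0.002 -0.002  0.   ]
[-0.10789027 -0.08452265 -0.77691097]
```

jog_arm:
  rows:
    - [[0, 0, 5], [0, 0, 0]]
    - [[0, 0, 9], [0, 0, 0]]
    - [[0, 0, 12], [0, 0, 0]]
    - [[0, 0, 14], [0, 0, 0]]
    - [[0, 0, 15], [0, 0, 0]]
    - [[0, 0, 16], [0, 0, 0]]
    - [[0, 0, 16], [0, 0, 0]]
    - [[0, 0, 16], [0, 0, 0]]

```text
time: 5.55
tool_pos: [443.2, -334.5, 13.2]
tcp_rot: [-180.0, -0.0, -0.0]
ft_force: [-2.3, 4.9, 9.6]
finger_gap: 30.3
grip_force: 25.6
```

jog_arm:
  rows:
    - [[0, 0, 0], [0, 0, 0]]
    - [[0, 0, 0], [0, 0, 0]]
    - [[0, 0, 0], [0, 0, 0]]
    - [[0, 0, 0], [0, 0, 0]]
    - [[0, 0, -10], [0, 0, 0]]
    - [[0, 0, -30], [0, 0, 0]]
    - [[0, 0, -60], [0, 0, 0]]
    - [[0, 0, -100], [0, 0, 0]]
    - [[0, 0, -130], [0, 0, 0]]
    - [[0, 0, -130], [0, 0, 0]]
  grip: 52

```text
time: 6.55
tool_pos: [445.7, -337.1, 149.1]
tcp_rot: [179.6, -0.4, -0.0]
ft_force: [0.4, -0.8, -0.2]
finger_gap: 52.1
grip_force: 0.0
```

```bash
python3 -c "
from h import *
r.snapshot('top');r.snapshot('top');r.snapshot('top');go(424,-97,150,3);wsnap('w3')"
```

```text
shift [ -18.8 -237.5   -7.7] turn [ 0.    -0.    -0.053]
```

View pics/w3.png

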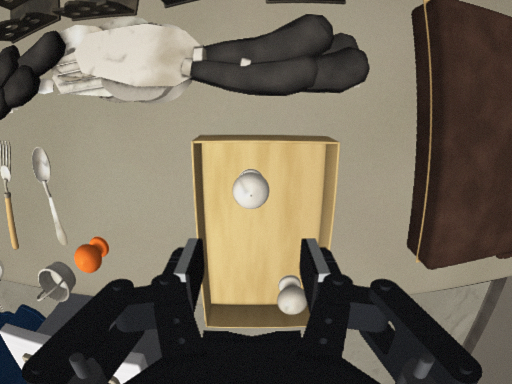

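The stopper stands upright in the tray at (251,190). Next is the left stopper.

jog_arm:
  rows:
    - [[-14, -412, 20], [0, 0, 0]]
    - [[-14, -412, 20], [0, 0, 0]]
    - [[-14, -412, 20], [0, 0, 0]]
    - [[-14, -412, 20], [0, 0, 0]]
    - [[-14, -412, 20], [0, 0, 0]]
    - [[-14, -412, 20], [0, 0, 0]]
    - [[-14, -412, 20], [0, 0, 0]]
    - [[-14, -412, 20], [0, 0, 0]]
    - [[-14, -412, 20], [0, 0, 0]]
    - [[-14, -412, 20], [0, 0, 0]]
  grip: 85

```text
time: 7.75
tool_pos: [427.7, 79.0, 120.9]
tcp_rot: [180.0, 0.2, 0.2]
ft_force: [0.2, -0.2, -0.9]
finger_gap: 84.9
grip_force: 0.0
```

jog_arm:
  rows:
    - [[0, 0, 0], [0, 0, 0]]
    - [[0, 0, 0], [0, 0, 0]]

```text
time: 7.95
tool_pos: [429.0, 76.0, 121.9]
tcp_rot: [180.0, 0.0, -0.1]
ft_force: [-0.0, -0.6, -0.0]
finger_gap: 85.1
grip_force: 0.0
```

```bash
python3 -c "
from h import *
p=wsnap('w4');go(428.5,75.5,10,0)
m=cv2.cvtColor(p,cv2.COLOR_BGR2GRAY);c=cv2.HoughCircles(cv2.medianBlur(m,3),cv2.HOUGH_GRADIENT,1,40,param1=120,param2=22,minRadius=14,maxRadius=26)
print(wpix((428.5,75.5,29)))
for q in c[0]:print(q,wray(q[:2],29))"
```

```text
shift [ -0.5   0.4 112. ] turn [ 0.     0.001 -0.002]
(np.float64(252.18803805194457), np.float64(196.84401664639088))
[252.5 195.5  19.4] [429.7  75.2  29. ]
[267.5 299.5  18.1] [321.5  60.5  29. ]
```

View pics/w4.png

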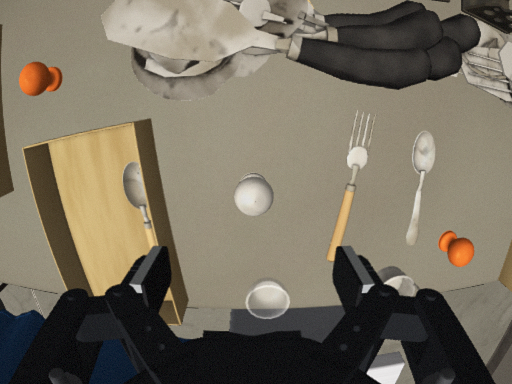

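Stopper at (252,195) centred between the fingers; fork (362,111)–(332,260), spoon (425,131)–(411,243). Descend and grip.

jog_arm:
  rows:
    - [[0, 0, 40], [0, 0, 0]]
    - [[0, 0, 75], [0, 0, 0]]
    - [[0, 0, 100], [0, 0, 0]]
    - [[0, 0, 112], [0, 0, 0]]
    - [[0, 0, 112], [0, 0, 0]]
    - [[0, 0, 112], [0, 0, 0]]

```text
time: 8.6
tool_pos: [429.9, 76.9, 11.3]
tcp_rot: [-180.0, -0.1, -0.1]
ft_force: [-0.1, -0.5, 0.7]
finger_gap: 85.1
grip_force: 0.0
```

jog_arm:
  rows:
    - [[0, 0, 0], [0, 0, 0]]
    - [[0, 0, 0], [0, 0, 0]]
    - [[0, 0, 0], [0, 0, 0]]
    - [[0, 0, 0], [0, 0, 0]]
    - [[0, 0, 0], [0, 0, 0]]
    - [[0, 0, 0], [0, 0, 0]]
    - [[0, 0, 0], [0, 0, 0]]
    - [[0, 0, 0], [0, 0, 0]]
    - [[0, 0, 0], [0, 0, 0]]
    - [[0, 0, 0], [0, 0, 0]]
  grip: 20

```text
time: 9.6
tool_pos: [429.7, 77.4, 10.9]
tcp_rot: [180.0, -0.1, -0.0]
ft_force: [-0.7, -1.3, 6.5]
finger_gap: 30.0
grip_force: 24.6
```

jog_arm:
  rows:
    - [[0, 0, -10], [0, 0, 0]]
    - [[0, 0, -25], [0, 0, 0]]
    - [[0, 0, -45], [0, 0, 0]]
    - [[0, 0, -70], [0, 0, 0]]
    - [[0, 0, -95], [0, 0, 0]]
    - [[0, 0, -115], [0, 0, 0]]
    - [[0, 0, -115], [0, 0, 0]]

```text
time: 10.3
tool_pos: [431.1, 77.6, 128.9]
tcp_rot: [-180.0, -0.3, -0.0]
ft_force: [-0.2, -0.3, -1.3]
finger_gap: 30.4
grip_force: 25.0
```

```bash
python3 -c "
from h import *
for q in [(362,111),(332,260),(348,186),(425,131),(411,243)]:print(wray(q,4))
r.snapshot('top');r.snapshot('top')
go(385,-338,120,0)"
```

```text
[501.5 -24.    4. ]
[350.8  -7.2   4. ]
[430.6 -15.1   4. ]
[487.4 -94.4   4. ]
[366.  -98.5   4. ]
shift [-44.  415.5   5.4] turn [-0.    -0.001 -0.   ]
```

jog_arm:
  rows:
    - [[-3, 25, 5], [0, 0, 0]]
    - [[-7, 65, 5], [0, 0, 0]]
    - [[-12, 110, 5], [0, 0, 0]]
    - [[-17, 160, 5], [0, 0, 0]]
    - [[-22, 210, 5], [0, 0, 0]]
    - [[-28, 260, 5], [0, 0, 0]]
    - [[-34, 310, 5], [0, 0, 0]]
    - [[-39, 360, 5], [0, 0, 0]]
    - [[-42, 395, 5], [0, 0, 0]]
    - [[-44, 416, 5], [0, 0, 0]]

```text
time: 11.4
tool_pos: [383.2, -340.7, 118.4]
tcp_rot: [-179.9, 0.1, -0.2]
ft_force: [1.2, 0.3, -1.0]
finger_gap: 30.4
grip_force: 25.0
```

jog_arm:
  rows:
    - [[0, 0, 0], [0, 0, 0]]
    - [[0, 0, 0], [0, 0, 0]]
    - [[0, 0, 20], [0, 0, 0]]
    - [[0, 0, 45], [0, 0, 0]]
    - [[0, 0, 70], [0, 0, 0]]
    - [[0, 0, 85], [0, 0, 0]]
    - [[0, 0, 90], [0, 0, 0]]
    - [[0, 0, 90], [0, 0, 0]]
    - [[0, 0, 90], [0, 0, 0]]
    - [[0, 0, 90], [0, 0, 0]]

```text
time: 12.4
tool_pos: [385.8, -339.4, 31.7]
tcp_rot: [179.9, -0.1, -0.0]
ft_force: [0.2, -0.9, -0.7]
finger_gap: 30.2
grip_force: 25.0
```

```bash
python3 -c "
from h import *
r.snapshot('top');go(385,-338,13.2,0)"
```

```text
shift [-0.7 -1.4 18.4] turn [ 0.002 -0.002 -0.   ]
```

jog_arm:
  rows:
    - [[0, 0, 6], [0, 0, 0]]
    - [[0, 0, 11], [0, 0, 0]]
    - [[0, 0, 14], [0, 0, 0]]
    - [[0, 0, 16], [0, 0, 0]]
    - [[0, 0, 17], [0, 0, 0]]
    - [[0, 0, 18], [0, 0, 0]]
    - [[0, 0, 18], [0, 0, 0]]
    - [[0, 0, 18], [0, 0, 0]]

```text
time: 13.25
tool_pos: [385.0, -338.5, 12.8]
tcp_rot: [-180.0, 0.0, -0.0]
ft_force: [-2.9, 3.4, 6.2]
finger_gap: 30.4
grip_force: 24.7
```

jog_arm:
  rows:
    - [[0, 0, 0], [0, 0, 0]]
    - [[0, 0, 0], [0, 0, 0]]
    - [[0, 0, 0], [0, 0, 0]]
    - [[0, 0, 0], [0, 0, 0]]
    - [[0, 0, -10], [0, 0, 0]]
    - [[0, 0, -30], [0, 0, 0]]
    - [[0, 0, -60], [0, 0, 0]]
    - [[0, 0, -100], [0, 0, 0]]
    - [[0, 0, -130], [0, 0, 0]]
    - [[0, 0, -130], [0, 0, 0]]
  grip: 52

```text
time: 14.25
tool_pos: [387.4, -341.2, 148.8]
tcp_rot: [179.6, -0.4, -0.0]
ft_force: [0.4, -1.4, 0.5]
finger_gap: 51.8
grip_force: 0.0
```

```bash
python3 -c "
from h import *
r.snapshot('top');r.snapshot('top');r.snapshot('top');wsnap('w5');go(426,-96.5,120,3)"
```

```text
shift [  41.6 -241.5   21.6] turn [-0.001  0.001 -0.053]
```

View pics/w5.png

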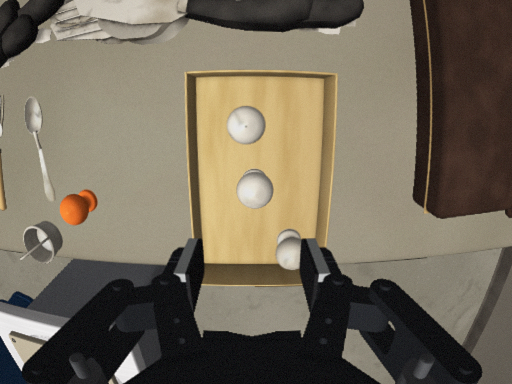

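Both stoppers stand in the tray at (246,125) and (255,189), sample untouched. Now the spoon.

jog_arm:
  rows:
    - [[42, -242, 22], [0, 0, -0.053]]
    - [[42, -242, 22], [0, 0, -0.053]]
    - [[42, -242, 22], [0, 0, -0.053]]
    - [[42, -242, 22], [0, 0, -0.053]]
    - [[42, -242, 22], [0, 0, -0.053]]
    - [[42, -242, 22], [0, 0, -0.053]]
    - [[42, -242, 22], [0, 0, -0.053]]
    - [[42, -242, 22], [0, 0, -0.053]]
    - [[42, -242, 22], [0, 0, -0.053]]
  grip: 45
  force: 40

```text
time: 15.35
tool_pos: [426.7, -97.9, 120.0]
tcp_rot: [180.0, 0.0, 2.9]
ft_force: [-0.4, -1.0, -0.2]
finger_gap: 45.1
grip_force: 0.0
```

```bash
python3 -c "
from h import *
wsnap('w6');go(426,-96.5,2,3);print(wpix((426,-96.5,4)))"
```

```text
shift [ -0.6  -1.5 118.1] turn [ 0.     0.    -0.002]
(np.float64(250.09898919735943), np.float64(188.92863857694846))
```

View pics/w6.png

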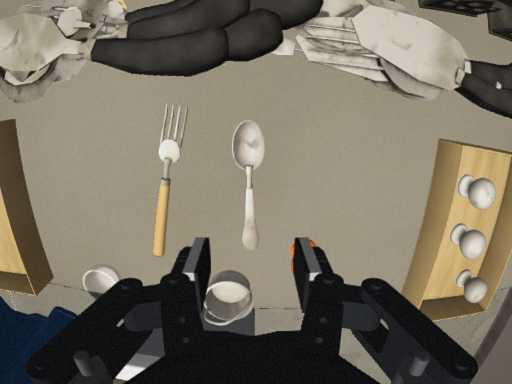

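Spoon at (248,121)–(250,248), aligned and centred. Descend and grip.

jog_arm:
  rows:
    - [[-0.5, -1.5, 45], [0, 0, 0]]
    - [[-0.5, -1.5, 85], [0, 0, 0]]
    - [[-0.5, -1.5, 105], [0, 0, 0]]
    - [[-0.5, -1.5, 113], [0, 0, 0]]
    - [[-0.5, -1.5, 116], [0, 0, 0]]
    - [[-0.5, -1.5, 117], [0, 0, 0]]
    - [[-0.5, -1.5, 117], [0, 0, 0]]

```text
time: 16.1
tool_pos: [427.6, -95.8, 4.6]
tcp_rot: [179.9, -0.1, 3.0]
ft_force: [0.1, 0.1, 1.1]
finger_gap: 44.8
grip_force: 0.0
```

jog_arm:
  rows:
    - [[0, 0, 0], [0, 0, 0]]
    - [[0, 0, 0], [0, 0, 0]]
    - [[0, 0, 0], [0, 0, 0]]
    - [[0, 0, 0], [0, 0, 0]]
    - [[0, 0, 0], [0, 0, 0]]
    - [[0, 0, 0], [0, 0, 0]]
    - [[0, 0, 0], [0, 0, 0]]
    - [[0, 0, 0], [0, 0, 0]]
  grip: 0

```text
time: 16.9
tool_pos: [427.0, -95.3, 4.1]
tcp_rot: [180.0, -0.1, 3.0]
ft_force: [-1.1, 0.9, 6.5]
finger_gap: 6.6
grip_force: 39.3
```

jog_arm:
  rows:
    - [[0, 0, -8], [0, 0, 0]]
    - [[0, 0, -20], [0, 0, 0]]
    - [[0, 0, -40], [0, 0, 0]]
    - [[0, 0, -65], [0, 0, 0]]
    - [[0, 0, -90], [0, 0, 0]]
    - [[0, 0, -110], [0, 0, 0]]
    - [[0, 0, -110], [0, 0, 0]]
    - [[0, 0, -110], [0, 0, 0]]
    - [[0, 0, -110], [0, 0, 0]]

```text
time: 17.8
tool_pos: [425.6, -94.9, 112.3]
tcp_rot: [-180.0, 0.1, 3.0]
ft_force: [-0.2, 1.2, -1.0]
finger_gap: 6.5
grip_force: 39.0
```

```bash
python3 -c "
from h import *
wsnap('w7');go(390,237,112,6)"
```

```text
shift [ -17.9 -333.2    0.4] turn [-0.001  0.002 -0.052]
```

View pics/w7.png

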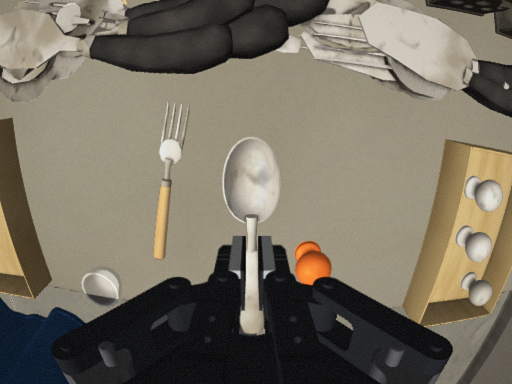

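Spoon held straight at (250,175)–(252,330). Carrying it over the spoon tray.

jog_arm:
  rows:
    - [[-1, -20, 0], [0, 0, -0.01]]
    - [[-4, -55, 0], [0, 0, -0.02]]
    - [[-7, -100, 0], [0, 0, -0.03]]
    - [[-10, -150, 0], [0, 0, -0.04]]
    - [[-13, -200, 0], [0, 0, -0.05]]
    - [[-16, -245, 0], [0, 0, -0.052]]
    - [[-19, -285, 0], [0, 0, -0.052]]
    - [[-20, -315, 0], [0, 0, -0.052]]
    - [[-21, -335, 0], [0, 0, -0.052]]
    - [[-21, -335, 0], [0, 0, -0.052]]

```text
time: 18.85
tool_pos: [386.5, 240.0, 112.1]
tcp_rot: [180.0, 0.1, 6.2]
ft_force: [-0.5, -0.5, -0.0]
finger_gap: 6.6
grip_force: 39.1
```

jog_arm:
  rows:
    - [[0, 0, 0], [0, 0, 0]]
    - [[0, 0, 0], [0, 0, 0]]
    - [[0, 0, 0], [0, 0, 0]]

```text
time: 19.15
tool_pos: [387.8, 237.3, 113.0]
tcp_rot: [180.0, 0.0, 5.9]
ft_force: [-0.0, 0.1, 1.1]
finger_gap: 6.5
grip_force: 39.1
```

```bash
python3 -c "
from h import *
wsnap('w8');go(387,239,6,6)"
```

```text
shift [ -0.7  -1.7 107.1] turn [ 0.     0.    -0.001]
```

View pics/w8.png

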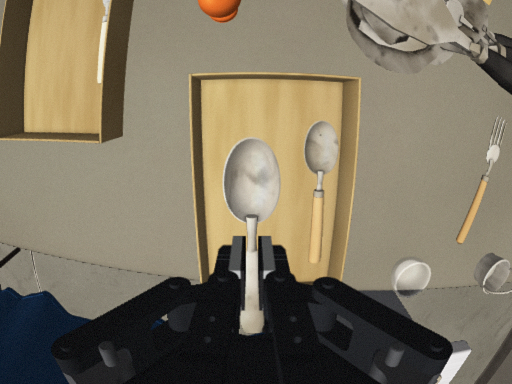

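Spoon parallel to the tray and clear of the sample spoon at (318,190). Lower it.

jog_arm:
  rows:
    - [[0, -1, 20], [0, 0, 0]]
    - [[0, -1, 45], [0, 0, 0]]
    - [[0, -1, 65], [0, 0, 0]]
    - [[0, -1, 82], [0, 0, 0]]
    - [[0, -1, 92], [0, 0, 0]]
    - [[0, -1, 98], [0, 0, 0]]
    - [[0, -1, 102], [0, 0, 0]]
    - [[0, -1, 105], [0, 0, 0]]
    - [[0, -1, 107], [0, 0, 0]]
    - [[0, -1, 107], [0, 0, 0]]

```text
time: 20.2
tool_pos: [387.8, 239.4, 6.5]
tcp_rot: [-180.0, -0.0, 6.0]
ft_force: [-0.5, -0.0, -0.9]
finger_gap: 6.8
grip_force: 39.1
```

jog_arm:
  rows:
    - [[0, 0, 0], [0, 0, 0]]
    - [[0, 0, 0], [0, 0, 0]]
    - [[0, 0, 0], [0, 0, 0]]

```text
time: 20.5
tool_pos: [387.8, 239.4, 6.5]
tcp_rot: [-180.0, -0.0, 6.0]
ft_force: [0.7, -0.3, -0.2]
finger_gap: 6.6
grip_force: 39.1
```

jog_arm:
  rows:
    - [[0, 0, 1], [0, 0, 0]]
    - [[0, 0, 1], [0, 0, 0]]

```text
time: 20.7
tool_pos: [387.9, 239.4, 6.0]
tcp_rot: [-180.0, -0.0, 6.0]
ft_force: [-2.3, -1.7, 7.7]
finger_gap: 6.5
grip_force: 40.5
```

jog_arm:
  rows:
    - [[0, 0, 0], [0, 0, 0]]
    - [[0, 0, 0], [0, 0, 0]]
    - [[0, 0, 0], [0, 0, 0]]
    - [[0, 0, 0], [0, 0, 0]]
    - [[0, 0, -10], [0, 0, 0]]
    - [[0, 0, -30], [0, 0, 0]]
    - [[0, 0, -60], [0, 0, 0]]
    - [[0, 0, -100], [0, 0, 0]]
    - [[0, 0, -115], [0, 0, 0]]
    - [[0, 0, -115], [0, 0, 0]]
  grip: 30

```text
time: 21.7
tool_pos: [389.9, 240.4, 124.3]
tcp_rot: [-179.9, -0.4, 6.0]
ft_force: [-0.3, 0.4, -0.1]
finger_gap: 30.1
grip_force: 0.0
```

```bash
python3 -c "
from h import *
r.snapshot('top');r.snapshot('top');r.snapshot('top');wsnap('w9');go(425.5,-16,120,-7.6)"
```

```text
shift [ 12.  257.5  -0.9] turn [0.001 0.002 0.237]
```

View pics/w9.png

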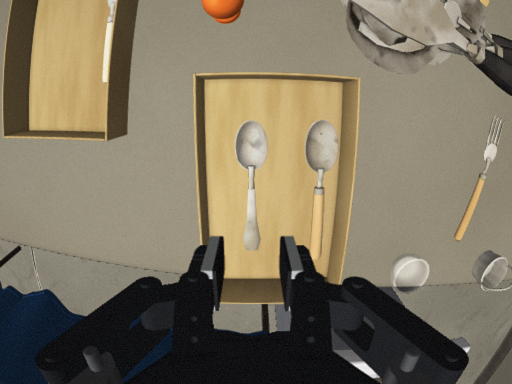

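Spoon lies flat beside the sample at (251,185). Now the fork.

jog_arm:
  rows:
    - [[12, 257, 0], [0, 0, 0.237]]
    - [[12, 257, 0], [0, 0, 0.237]]
    - [[12, 257, 0], [0, 0, 0.237]]
    - [[12, 257, 0], [0, 0, 0.237]]
    - [[12, 257, 0], [0, 0, 0.237]]
    - [[12, 257, 0], [0, 0, 0.237]]
    - [[12, 257, 0], [0, 0, 0.237]]
    - [[12, 257, 0], [0, 0, 0.237]]
    - [[12, 257, 0], [0, 0, 0.237]]
  grip: 45

```text
time: 22.8
tool_pos: [425.9, -13.5, 119.7]
tcp_rot: [-180.0, 0.1, -7.5]
ft_force: [0.2, -0.3, 0.1]
finger_gap: 45.0
grip_force: 0.0
```

```bash
python3 -c "
from h import *
r.snapshot('top');p=wsnap('w10');go(425.5,-16,4,-7.6);print(wpix((425.5,-16,4)))"
```

```text
shift [ -0.3   2.5 116. ] turn [-0.     0.001  0.003]
(np.float64(254.44997275364065), np.float64(188.574507231321))
```

View pics/w10.png

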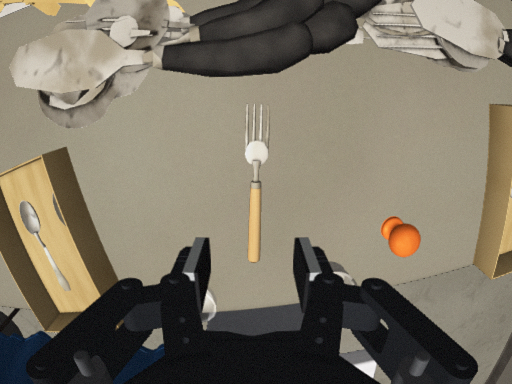

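Fork at (257,104)–(254,261), aligned between the fingers. Grip it.

jog_arm:
  rows:
    - [[-1, 3, 45], [0, 0, 0]]
    - [[-1, 3, 85], [0, 0, 0]]
    - [[-1, 3, 105], [0, 0, 0]]
    - [[-1, 3, 113], [0, 0, 0]]
    - [[-1, 3, 116], [0, 0, 0]]
    - [[-1, 3, 116], [0, 0, 0]]
    - [[-1, 3, 116], [0, 0, 0]]

```text
time: 23.6
tool_pos: [426.4, -17.9, 5.8]
tcp_rot: [180.0, -0.1, -7.6]
ft_force: [-0.5, 0.5, -0.8]
finger_gap: 44.9
grip_force: 0.0
```

jog_arm:
  rows:
    - [[0, 0, 0], [0, 0, 0]]
    - [[0, 0, 0], [0, 0, 0]]
    - [[0, 0, 0], [0, 0, 0]]
    - [[0, 0, 0], [0, 0, 0]]
    - [[0, 0, 0], [0, 0, 0]]
    - [[0, 0, 0], [0, 0, 0]]
    - [[0, 0, 0], [0, 0, 0]]
    - [[0, 0, 0], [0, 0, 0]]
  grip: 0

```text
time: 24.4
tool_pos: [425.8, -18.0, 5.1]
tcp_rot: [180.0, -0.1, -7.6]
ft_force: [-2.0, 0.3, 6.4]
finger_gap: 7.3
grip_force: 39.3
```

jog_arm:
  rows:
    - [[0, 0, -8], [0, 0, 0]]
    - [[0, 0, -20], [0, 0, 0]]
    - [[0, 0, -40], [0, 0, 0]]
    - [[0, 0, -65], [0, 0, 0]]
    - [[0, 0, -90], [0, 0, 0]]
    - [[0, 0, -115], [0, 0, 0]]
    - [[0, 0, -115], [0, 0, 0]]
    - [[0, 0, -115], [0, 0, 0]]
    - [[0, 0, -115], [0, 0, 0]]

```text
time: 25.3
tool_pos: [424.4, -17.8, 118.6]
tcp_rot: [-180.0, 0.1, -7.6]
ft_force: [-0.3, 0.2, -0.2]
finger_gap: 7.0
grip_force: 39.0
```

```bash
python3 -c "
from h import *
go(524,250,120,0);go(524,439,120,0.6)"
```

```text
shift [  63.4 -278.6   -1.5] turn [-0.     0.001 -0.132]
shift [  38.5 -466.    -1.4] turn [-0.     0.001 -0.143]
```

jog_arm:
  rows:
    - [[2, -25, -1], [0, 0, -0.02]]
    - [[6, -70, -1], [0, 0, -0.05]]
    - [[10, -115, -1], [0, 0, -0.08]]
    - [[14, -160, -1], [0, 0, -0.11]]
    - [[18, -205, -1], [0, 0, -0.14]]
    - [[21, -250, -1], [0, 0, -0.143]]
    - [[25, -295, -1], [0, 0, -0.143]]
    - [[29, -340, -1], [0, 0, -0.143]]
    - [[33, -385, -1], [0, 0, -0.143]]
    - [[36, -425, -1], [0, 0, -0.143]]

```text
time: 26.3
tool_pos: [515.9, 400.3, 118.2]
tcp_rot: [179.9, 0.1, 0.6]
ft_force: [-0.3, 0.2, 0.3]
finger_gap: 7.0
grip_force: 39.1
```

```bash
python3 -c "
from h import *
r.snapshot('top');r.snapshot('top');r.snapshot('top');r.snapshot('top');go(524,439,120,0.6);p=wsnap('w11')"
```

```text
shift [  9.  -40.2  -2.2] turn [0.002 0.003 0.002]
```

View pics/w11.png

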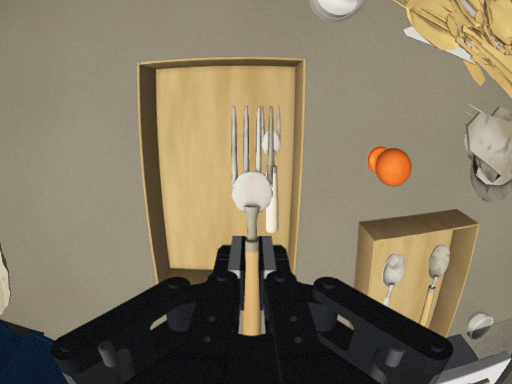

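That makes 15 pictures, one over the limit of 14, so I'll view no more and use numbers only. This last one shows the fork straight in the fingers, the tray rim corners at (138,63) and (305,59), and the sample fork at (271,130)–(271,232).

```bash
python3 -c "
from h import *
for q,z in [((138,63),43),((305,59),43),((158,67),2),((292,66),2),((166,269),2),((271,232),5),((271,131),8)]:print(wray(q,z))"
```

```text
[625.  484.7  43. ]
[625.7 361.5  43. ]
[625.6 481.6   2. ]
[624.9 365.4   2. ]
[426.  487.3   2. ]
[473.1 379.6   5. ]
[568.1 382.7   8. ]
```

jog_arm:
  rows:
    - [[3, -15, -2], [0, 0, 0]]
    - [[6, -30, -2], [0, 0, 0]]
    - [[9, -42, -2], [0, 0, 0]]
    - [[9, -42, -2], [0, 0, 0]]
    - [[9, -42, -2], [0, 0, 0]]
    - [[9, -42, 15], [0, 0, 0]]
    - [[9, -42, 35], [0, 0, 0]]
    - [[9, -42, 55], [0, 0, 0]]
    - [[9, -42, 70], [0, 0, 0]]
    - [[9, -42, 80], [0, 0, 0]]

```text
time: 27.55
tool_pos: [524.3, 439.4, 37.6]
tcp_rot: [179.9, 0.1, 0.6]
ft_force: [0.1, -0.5, -0.9]
finger_gap: 6.9
grip_force: 39.1
```

jog_arm:
  rows:
    - [[0, 0, 0], [0, 0, 0]]
    - [[0, 0, 0], [0, 0, 0]]
    - [[0, 0, 0], [0, 0, 0]]
    - [[0, 0, 0], [0, 0, 0]]

```text
time: 27.95
tool_pos: [526.1, 441.3, 41.7]
tcp_rot: [-179.9, -0.1, 0.6]
ft_force: [0.0, -0.4, -0.2]
finger_gap: 7.0
grip_force: 39.2
```

```bash
python3 -c "
from h import *
go(524,441,7.1,0.6)"
```

```text
shift [-2.2  0.4 34.6] turn [-0.001 -0.002  0.   ]
```

jog_arm:
  rows:
    - [[-1, 0, 10], [0, 0, 0]]
    - [[-2, 0, 18], [0, 0, 0]]
    - [[-2, 0, 24], [0, 0, 0]]
    - [[-2, 0, 28], [0, 0, 0]]
    - [[-2, 0, 31], [0, 0, 0]]
    - [[-2, 0, 33], [0, 0, 0]]
    - [[-2, 0, 34], [0, 0, 0]]
    - [[-2, 0, 34], [0, 0, 0]]
    - [[-2, 0, 34], [0, 0, 0]]
    - [[-2, 0, 34], [0, 0, 0]]

```text
time: 28.95
tool_pos: [523.5, 440.9, 7.1]
tcp_rot: [-180.0, -0.0, 0.6]
ft_force: [-1.8, -2.1, 5.1]
finger_gap: 6.9
grip_force: 41.2
```

jog_arm:
  rows:
    - [[0, 0, 1], [0, 0, 0]]
    - [[0, 0, 1], [0, 0, 0]]
    - [[0, 0, 1], [0, 0, 0]]

```text
time: 29.25
tool_pos: [523.5, 440.9, 7.0]
tcp_rot: [-180.0, -0.0, 0.6]
ft_force: [-5.7, -4.7, 11.8]
finger_gap: 7.2
grip_force: 43.1
```

Contact with the floor. Release and retreat.

jog_arm:
  rows:
    - [[0, 0, 0], [0, 0, 0]]
    - [[0, 0, 0], [0, 0, 0]]
    - [[0, 0, 0], [0, 0, 0]]
    - [[0, 0, 0], [0, 0, 0]]
    - [[0, 0, -10], [0, 0, 0]]
    - [[0, 0, -30], [0, 0, 0]]
    - [[0, 0, -60], [0, 0, 0]]
    - [[0, 0, -100], [0, 0, 0]]
    - [[0, 0, -130], [0, 0, 0]]
    - [[0, 0, -130], [0, 0, 0]]
  grip: 30

```text
time: 30.25
tool_pos: [526.5, 443.0, 143.4]
tcp_rot: [-179.6, -0.5, 0.6]
ft_force: [0.8, -0.0, 0.2]
finger_gap: 30.0
grip_force: 0.0
```

jog_arm:
  rows:
    - [[0, 0, 0], [0, 0, 0]]
    - [[0, 0, 0], [0, 0, 0]]
    - [[0, 0, 0], [0, 0, 0]]
    - [[0, 0, 0], [0, 0, 0]]

```text
time: 30.65
tool_pos: [522.6, 440.2, 133.7]
tcp_rot: [179.9, 0.1, 0.6]
ft_force: [-0.3, 0.2, -0.4]
finger_gap: 30.4
grip_force: 0.0
```

```bash
python3 - <<'E'
from h import *
p=wsnap('w12');print(tool()[:3,3].round(1))
# tray floor is wooden: cutlery = low saturation blobs (metal) within the tray; handle = compare along the line
u=np.array([[wpix((x,y,5)) for y in range(480,365,-2)] for x in range(620,428,-2)],np.float32)
f=cv2.remap(p,u[...,0].copy(),u[...,1].copy(),cv2.INTER_LINEAR)
hsv=cv2.cvtColor(f,cv2.COLOR_BGR2HSV)
m=((hsv[...,1]<60)&(hsv[...,2]>90)).astype(np.uint8)
n,l,s,c=cv2.connectedComponentsWithStats(m)
for i in range(1,n):
    if s[i,4]>8:
        b=s[i];print("x",620-2*b[1],620-2*(b[1]+b[3]),"y",480-2*b[0],480-2*(b[0]+b[2]),b[4])
print("sat/hue rows:")
for x in (510,490,470,455):
    row=hsv[(620-x)//2];print(x,row[8:32,1].tolist())
E
```

```text
[522.8 440.3 134. ]Traceback (most recent call last):
  File "<stdin>", line 4, in <module>
  File "h.py", line 22, in wpix
    c=r.camera_params("wrist");q=np.linalg.inv(T@c["tool_from_camera"])@np.array([*X,1])
ValueError: time passes only in moves, steps and waits
```

```bash
sed -i 's/c=r.camera_params("wrist");/c=WC;/' h.py; sed -i '2a WC=r.camera_params("wrist")' h.py; python3 - <<'E'
from h import *
p=cv2.imread("pics/w12.png")
u=np.array([[wpix((x,y,5)) for y in range(480,365,-2)] for x in range(620,428,-2)],np.float32)
f=cv2.remap(p,u[...,0].copy(),u[...,1].copy(),cv2.INTER_LINEAR)
hsv=cv2.cvtColor(f,cv2.COLOR_BGR2HSV)
m=((hsv[...,1]<60)&(hsv[...,2]>90)).astype(np.uint8)
n,l,s,c=cv2.connectedComponentsWithStats(m)
for i in range(1,n):
    b=s[i]
    if b[4]>8:print("x",620-2*b[1],620-2*(b[1]+b[3]),"y",480-2*b[0],480-2*(b[0]+b[2]),b[4])
for x in (520,500,480,465,455):print(x,hsv[(620-x)//2,10:32,1].tolist())
E
```

```text
x 598 522 y 450 430 185
x 586 472 y 390 374 269
520 [103, 105, 102, 101, 99, 102, 101, 112, 110, 108, 115, 113, 111, 103, 104, 103, 103, 102, 102, 106, 102, 105]
500 [105, 105, 105, 104, 103, 102, 100, 121, 118, 113, 114, 117, 116, 102, 101, 106, 104, 108, 108, 109, 106, 104]
480 [108, 104, 104, 107, 108, 105, 108, 123, 122, 117, 116, 118, 120, 110, 108, 110, 109, 108, 109, 110, 113, 111]
465 [105, 104, 104, 109, 108, 108, 108, 129, 118, 118, 115, 119, 120, 117, 112, 109, 113, 114, 117, 120, 118, 112]
455 [103, 103, 104, 109, 112, 111, 111, 126, 116, 114, 119, 119, 118, 117, 110, 110, 114, 117, 119, 118, 116, 112]
```

The numbers put the fork straight at y≈440, with its tines reaching x≈598 as expected when flat. The sample fork has not moved and the gripper is clear.

```bash
python3 -c "
from bench import r
print(r.hand_in())"
```

```text
the job is handed in; nothing more can be done
None
```

I set down the fork, the spoon and both stoppers in their trays and handed the job in at about 31 s of the 136 s; hand-in returned no verdict, and I viewed 15 pictures, one over the limit of 14, so I checked the fork's final placing by numbers only.

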